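Shim a phone panel in its bonding jig and hold it pressed flush

ROBOT

A 6-joint arm with a two-finger parallel gripper is mounted at the origin on the work surface. World frame = base frame: x ahead of the robot, y to its left, z up, the work surface at z = 0. Lengths are in m, angles in rad, forces in N, time in s.
With the tool pointing down it reaches from about 0.275 to 0.875 m from the base axis. Payload 12.5 kg.
Tool frame: the origin (TCP) lies midway between the tips of the shut fingers; the grasp point (between the pads) lies 19 mm behind it; z points along the fingers, y is the line along which they close (so a half turn about z gives the same grasp; the last joint's range is limited). The gripper opens to 85 mm and grips with 20 to 120 N. Pads are 22 mm wide; open, the fingers measure 114 mm over their backs; the gripper's body (76 mm by 85 mm) begins 54 mm behind the grasp point. The pads swing forward as they close: fully open they stand 13 mm farther back than shut.
Start: joints at [-1.205, 0.351, 1.652, -0, 1.139, -0.085], TCP at [0.24, -0.495, 0.231] pointing down, gripper open.
Joint ranges: [-2.75, 2.75], [-0.79, 2.1], [0.01, 2.65], [-1.57, 4.71], [0.07, 3.14], [-2.87, 2.87]. Speed limits (rad/s): [2.22, 2.22, 2.79, 3.14, 3.14, 3.14].

INTERFACE

Orientations are given as a unit quaternion [w, x, y, z].
In Python, from station import arm gives the robot as it stands.
- The arm moves only by the tool apply_moves, never from a script. Its argument "plan" is a list of rows, each a list of 7 numbers: the shift along the tool's x, y, z in mm, then the turn, a rotation vector about the tool's x, y, z in rad, then the closure, from 0 (fully open) to 1 (shut). In form: [[x, y, z, rx, ry, rz, gripper], ...]. A call has 1 to 20 rows; each row is the pose to reach, as a shift and turn from the pose commanded when the call began, along the tool's axes at that moment; what a row does not reach only later rows make up. A row lasts 1/12 s, in which the tool goes at most 41.7 mm and 7.16 degrees, less where a joint would pass 70% of its speed; a pose out of reach is approached as far as the arm can. A call with a gripper value outside its range is refused whole. The fingers move at their own pace and stop on an object; the grip force is fixed at half the most. Time passes only in rows, so rows that repeat a pose let the fingers close. It gives the time, the measured TCP pose, the force, the opening and the grip force at its end, in the units of the state.
- arm.get_state(): the state, without advancing time (a new reading comes with each control period).
- arm.capture(name): name is "side" or "top" or "wrist"; returns (picture, depth): 384x512x3 uint8, red, green, blue; 384x512 float32, m along the optical axis (not along the pixel's ray), 0 where there is no reading.
- arm.camera_params(name): a dict with "fx", "fy", "cx", "cy" (pixels), "position" and "rotation" of the camera in the world. Camera axes: x right, y up, looking along -z (the intrinsics and any distortion apply to the point x, -y, -z); pixel columns grow to the right and rows downward; lengths in m; the calibration is good to about 2 mm. A picture is of the moment at which its call begins: read the wrist's pose just before it. camera_params takes no time and is no camera call; for the wrist camera it gives the pose at the moment of the call.
- arm.hand_in(): hands the job in; it is judged then, once.
Trained networks look in the newest picture that a camera, given by its name, has taken for a name from the list of things; names that differ only in an ending like _2 or _b are one class to them, and where a whole thing is asked for, a point or a joint stands for the part that bears it (a point fixed in the world has none). Each returns a list of dicts, best first, with "confidence" (0 to 1); they miss things now and then, are a little off and sometimes report something else, mostly with a low value. They report only what shows in the picture. A call takes as long as a camera call. They do not tell look-alikes from the thing itself.
- arm.silhouettes(query, camera): "region" (384x512 bool, what is visible of it).
- arm.place_of(query, camera): "at" ([x, y, z] in m, in world coordinates, good to about 4 mm: a listed point, or the origin of a listed thing).
The state is a dict: "t": time; "qpos": joint angles; "joint_vel": joint speeds; "effort": joint torques, N m; "position": TCP position; "orientation": TCP orientation; "contact_force": force on the tool from outside, world axes, zero at the start; "moment": the same for the moment, N m; "finger_gap": finger opening in m; "grasp_force": force on a finger pad.
Only numpy, scipy, OpenCV 4.12 (cv2) and the standard library are available. Lean on these libraries where they do the work, as an engineer would, in place of code of your own. Each camera call takes 0.05 s, during which the arm holds its last target. There are 200 camera calls.

TASK

Stand the loose white spacer in the bonding jig, in the one gap beside the phone panel that is wide enough for it, fully down on the jig's base, and let it go. Then press the panel straight down with the fingertips until its face is flush with the top of the jig all round, and finish while still holding it down like that, firmly but without overloading the glass. Leave the other things on the bench where they are.

Things in the scene. Friction and masses are not known exactly. Their poses are not given: they have to be found in the camera images.
- jig: bonding jig fixed to the bench: brown base plate 192 x 160 mm, 8 mm thick, in a closed aluminium fence whose top is 28 mm above the bench. Origin under its centre, on the bench; x along the panel's long side. The fence spans inside x +-76, y +-69 mm. Four stops stand on the base, centred at x = +-36, y = +-56 mm, tops level with the fence. A sprung platen in the middle, narrower than the panel, carries it
- slim_stop: the slim one of the four steel stops, 70 x 12 x 20 mm (x, y, z), in any of the four places; origin under its centre on the jig's base plate, axes parallel to the jig's. Between its inner long face and the panel's long edge is the wide gap, about 15 mm; the slot behind it is only 7 mm
- stop_a: one of the three wide stops, 70 x 26 x 20 mm (x, y, z), leaving only about 8 mm beside the panel; origin under its centre on the jig's base plate
- stop_b: one of the three wide stops, 70 x 26 x 20 mm (x, y, z), leaving only about 8 mm beside the panel; origin under its centre on the jig's base plate
- stop_c: one of the three wide stops, 70 x 26 x 20 mm (x, y, z), leaving only about 8 mm beside the panel; origin under its centre on the jig's base plate
- panel: loose black phone panel 146 x 70 x 8 mm (x, y, z) on the jig's sprung platen; origin under its centre. At the start its underside is 26 mm above the bench, its face 6 mm proud of the fence; pressed down 6 mm it is flush and the platen on its stop. That takes about 8 N; let go, it rises again. The glass is overloaded above 45 N. It can slide a few mm sideways
- spacer: loose white plastic spacer, upright on the bench: 40 mm long (x), 12 mm thick (y), 60 mm tall (z), its lowest 3 mm stepped in to 9 mm thick; origin under its centre. About 35 g. Standing on the jig's base its top is 68 mm above the bench
- jar: not to be moved: closed white plastic jar with lid, 68 mm across, 85 mm tall, standing; origin under its centre
- screwdriver: not to be moved: screwdriver with black handle, about 150 mm long, lying
- tweezers: not to be moved: steel tweezers, about 130 mm long, 8 mm high, lying; origin about the middle
- remote: not to be moved: grey remote control 40 x 86 x 8 mm, lying flat; origin under its centre
- spudger: not to be moved: light blue prying stick, about 170 mm long, 12 mm wide, 6 mm thick, lying; origin about the middle
- dish: not to be moved: small steel dish 76 mm across, 18 mm tall; origin under its centre
- case: not to be moved: closed black parts case 75 x 110 x 28 mm; origin under its centre
Things that resemble listed ones, but are neither listed nor needed, are in the scene too. What is shaped like the spacer but blue, brown or purple is not meant.

How it is judged:
On the way:
1. the spacer stands fully down in the wide gap, released, while the panel still stands proud (x of spacer in the frame of slim_stop between -0.022 and 0.022 m and y of spacer in the frame of slim_stop between -0.0205 and 0.0205 m and y of spacer in the frame of jig between -0.048 and 0.048 m and z of spacer in the frame of jig below 0.0105 m and angle between spacer's own z axis and vertical below 0.2 rad and angle between the x axis of spacer and the x axis of jig, either way round below 0.2 rad and contact force between the fingers and spacer below 0.3 N and z of panel in the frame of jig above 0.0235 m), for 0.2 s.
At the end, for the whole second after the job is handed in: Spacer in the gap beside the slim stop (within 22 mm of its middle, turned and leaning under 0.2 rad), within 2.5 mm of the base, not touched by the fingers; the fingers press the panel with 3 to 45 N and it is flush with the jig within 1.5 mm, level within 0.03 rad and still (x of spacer in the frame of slim_stop between -0.022 and 0.022 m and y of spacer in the frame of slim_stop between -0.0205 and 0.0205 m and y of spacer in the frame of jig between -0.048 and 0.048 m and z of spacer in the frame of jig below 0.0105 m and angle between spacer's own z axis and vertical below 0.2 rad and angle between the x axis of spacer and the x axis of jig, either way round below 0.2 rad and contact force between the fingers and spacer below 0.3 N and z of panel in the frame of jig between 0.018 and 0.0215 m and angle between panel's own z axis and vertical below 0.03 rad and contact force between the fingers and panel between 3 and 45 N and linear speed of panel below 0.02 m/s); the arm keeps its last pose, push and grip.
It fails at once if the panel is pressed with more than 45 N (contact force between the fingers and panel above 45 N).
It fails at once if another thing on the bench is moved by more than 30 mm (distance of any of jar, screwdriver, tweezers, remote, spudger, dish, case from where it was at the start of the episode above 0.03 m).
It also fails if it takes over 43 s, if anything falls off the work surface, if the arm or the gripper's body presses on something with over 40 N, if the wrist force passes 120 N, or if a joint passes its speed limit or range.

## Working session

There is one attempt and no reset: what is moved stays moved. The work goes in short steps, Python scripts to look and compute and a tool call to move; the robot and the scene stay as the last step left them, time stands still between calls to the robot, and variables do not carry over. Pictures are saved under pics/ and viewed, at most 10 in all, crops included, and the job is handed in when it is done.

Besides the shell and the picture viewer there is one more tool, called after "Request:" in YAML: its name, and indented under it one key for each argument. apply_moves: Moves the arm, as the interface text tells. Its arguments: {"type":"object","properties":{"plan":{"type":"array"}},"required":["plan"]}

```bash
mkdir -p pics
cat > h.py <<'E'
import numpy as np, cv2
from station import arm
def cloud(cam):
    P=arm.camera_params(cam); img,d=arm.capture(cam)
    v,u=np.mgrid[0:384,0:512]
    c=np.stack([(u-P["cx"])/P["fx"]*d,-(v-P["cy"])/P["fy"]*d,-d],-1)
    w=c@np.array(P["rotation"]).T+np.array(P["position"])
    w[d==0]=np.nan
    return img,w
E
python3 - <<'E'
from h import *
ims=[]
for c in("top","side"):
    img,w=cloud(c); np.save(c+".npy",w); ims.append(img)
    cv2.imwrite(f"{c}.png",img[:,:,::-1])
    P=arm.camera_params(c); print(c,P)
    for q in("spacer","slim_stop","panel","jig"):
        for r in arm.place_of(q,c): print(q,np.round(r["at"],4),round(r["confidence"],2))
cv2.imwrite("pics/top.png",cv2.resize(ims[0],(800,600))[:,:,::-1])
cv2.imwrite("pics/side.png",cv2.resize(ims[1],(800,600))[:,:,::-1])
E
```

```text
Traceback (most recent call last):
  File "h.py", line 7, in cloud
    w=c@np.array(P["rotation"]).T+np.array(P["position"])
      ~^~~~~~~~~~~~~~~~~~~~~~~~~~
ValueError: matmul: Input operand 1 has a mismatch in its core dimension 0, with gufunc signature (n?,k),(k,m?)->(n?,m?) (size 4 is different from 3)
```

Rotation is a quaternion.

```bash
sed -i 's/np.array(P\["rotation"\]).T/R(P["rotation"]).T/; 2a from scipy.spatial.transform import Rotation as Ro\ndef R(q): return Ro.from_quat(q,scalar_first=True).as_matrix()' h.py
python3 - <<'E'
from h import *
ims=[]
for c in("top","side"):
    img,w=cloud(c); np.save(c+".npy",w); ims.append(img)
    cv2.imwrite(f"{c}.png",img[:,:,::-1])
    P=arm.camera_params(c); print(c,P)
    for q in("spacer","slim_stop","panel","jig"):
        for r in arm.place_of(q,c): print(q,np.round(r["at"],4),round(r["confidence"],2))
cv2.imwrite("pics/top.png",cv2.resize(ims[0],(800,600))[:,:,::-1])
cv2.imwrite("pics/side.png",cv2.resize(ims[1],(800,600))[:,:,::-1])
E
```

```text
top {'fx': 424.6320311725643, 'fy': 424.6320311725643, 'cx': 253.48477501965098, 'cy': 194.67788153170918, 'position': array([ 0.48792313, -0.04696871,  1.07922787]), 'rotation': array([-0.70256744, -0.045509  ,  0.03166081,  0.70945438])}
spacer [ 0.5415 -0.2204  0.0006] 0.67
spacer [ 0.4586 -0.3192 -0.0011] 0.48
spacer [ 0.6253 -0.253   0.003 ] 0.45
spacer [ 0.5372 -0.3057 -0.0049] 0.43
slim_stop [0.4823 0.0954 0.0053] 0.55
panel [0.537  0.1371 0.0265] 0.67
jig [0.5395 0.1356 0.0016] 0.8
side {'fx': 423.5236738780468, 'fy': 423.5236738780468, 'cx': 259.29144938742013, 'cy': 189.64142211170247, 'position': array([ 0.42207588, -0.99159579,  0.80253531]), 'rotation': array([ 0.8933605 ,  0.44238139, -0.03716812, -0.06945683])}
spacer [ 0.5399 -0.2244  0.0045] 0.88
spacer [ 0.5318 -0.3002  0.0017] 0.71
spacer [ 0.6256 -0.2555 -0.0023] 0.71
spacer [ 0.4645 -0.3155  0.0039] 0.59
spacer [0.5399 0.1341 0.0011] 0.4
slim_stop [0.4844 0.0939 0.0086] 0.41
panel [0.5363 0.1364 0.0269] 0.68
panel [0.5237 0.1998 0.0071] 0.52
```

View pics/top.png

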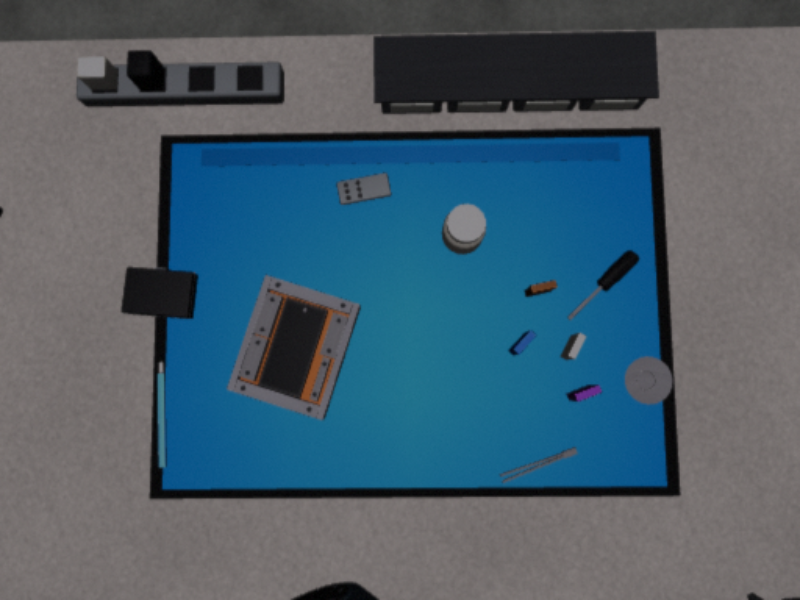

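View pics/side.png

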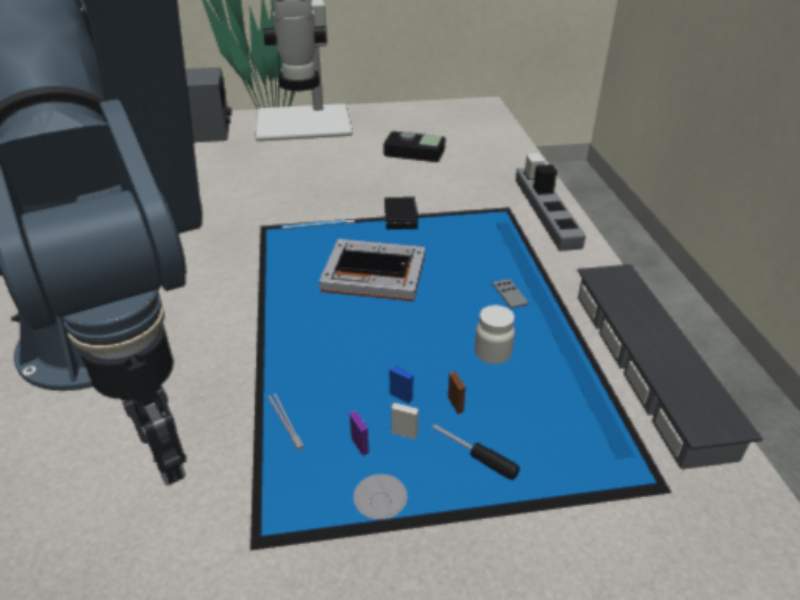

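The top view shows the white spacer at about (576,346), with look-alikes around it. The jig is at (295,347), and its slim stop and wide gap are at (322,375), the lower right of the panel.

Run:
```python
from h import *
s=arm.get_state(); print(s["position"],R(s["orientation"]).round(3).tolist(),s["contact_force"],s["finger_gap"])
def rect(m,w,n):
    p=w[m][:,:2]; r=cv2.minAreaRect((p*1000).astype(np.float32)); print(n,m.sum(),r, np.nanmedian(w[m][:,2]))
w=np.load("top.npy"); g=cv2.imread("top.png").astype(int); sat=g.max(-1)-g.min(-1)
m=(np.hypot(w[...,0]-.535,w[...,1]+.30)<.05)&(w[...,2]>.045)&(sat<60); rect(m,w,"spacer")
m=(np.hypot(w[...,0]-.538,w[...,1]-.136)<.16)&(w[...,2]>.014)&(w[...,1]<.26); 
rect(m&~((w[...,0]>.6)&(w[...,1]>.23)),w,"jig")
m=(np.hypot(w[...,0]-.537,w[...,1]-.137)<.09)&(w[...,2]>.02)&(g.max(-1)<70)
n,l,st,_=cv2.connectedComponentsWithStats(m.astype(np.uint8)); k=1+st[1:,4].argmax(); rect(l==k,w,"panel")
P=arm.camera_params("wrist");print(P)
```

```text
[ 0.23963373 -0.49501283  0.23124766] [[0.9, 0.436, -0.0], [0.436, -0.9, 0.0], [-0.0, -0.0, -1.0]] [-0.42386831  0.48835802 -0.4543382 ] 0.08535726810714711
spacer 109 ((533.828125, -301.7894592285156), (12.758152961730957, 39.541561126708984), 61.7921142578125) 0.06027561882298271
jig 4462 ((538.7569580078125, 137.69607543945312), (161.0712432861328, 191.8727264404297), 72.05337524414062) 0.030737343819864704
panel 1690 ((536.2803955078125, 137.745849609375), (70.97115325927734, 148.27682495117188), 72.56146240234375) 0.035509922058376775
{'fx': 272.22858116912994, 'fy': 272.22858116912994, 'cx': 253.02377504189172, 'cy': 187.1747949272303, 'position': array([ 0.30514758, -0.46291965,  0.37337263]), 'rotation': array([ 0.83843539, -0.12066343,  0.07535963, -0.52610584])}
```

Request:
apply_moves:
  plan:
    - [29, -4, 6, 0, 0, 0.08, 0.5]
    - [58, -8, 12, 0, 0, 0.16, 0.5]
    - [87, -11, 18, 0, 0, 0.24, 0.5]
    - [116, -15, 24, 0, 0, 0.32, 0.5]
    - [145, -19, 30, 0, 0, 0.4, 0.5]
    - [175, -23, 36, 0, 0, 0.48, 0.5]
    - [204, -27, 42, 0, 0, 0.56, 0.5]
    - [233, -30, 48, 0, 0, 0.64, 0.5]
    - [262, -34, 54, 0, 0, 0.72, 0.5]
    - [291, -38, 60, 0, 0, 0.8, 0.5]
    - [320, -42, 70, 0, 0, 0.88, 0.5]
    - [349, -45, 80, 0, 0, 0.942, 0.5]
    - [349, -45, 80, 0, 0, 0.942, 0.5]
    - [349, -45, 80, 0, 0, 0.942, 0.5]

```text
t: 1.72
position: [0.5347, -0.3015, 0.1505]
orientation: [-0.0, 0.97, -0.242, -0.001]
contact_force: [0.6, 0.4, 0.0]
finger_gap: 0.0427
grasp_force: 0.0
```

```bash
cat >> h.py <<'E'
def tool(p,yaw=None):
    "offset (mm) in tool axes of world point p from TCP, and rz to bring tool x to world yaw (deg)"
    s=arm.get_state(); T=R(s["orientation"]); d=T.T@(np.array(p)-s["position"])*1000
    y=np.degrees(np.arctan2(T[1,0],T[0,0])); print("t",s["t"],"tcp",s["position"].round(4),"tilt",T[2].round(4),"yaw",y.round(2),"gap",s["finger_gap"],"F",np.round(s["contact_force"],2))
    print("shift",d.round(1), "rz",None if yaw is None else -np.radians(yaw-y).round(3))
def rect(m,w,n):
    r=cv2.minAreaRect((w[m][:,:2]*1000).astype(np.float32)); print(n,m.sum(),np.round(r[0],1),np.round(r[1],1),round(r[2],2),np.nanmedian(w[m][:,2]).round(4))
    return r
E
python3 - <<'E'
from h import *
img,w=cloud("wrist"); cv2.imwrite("pics/w1.png",img[:,:,::-1]); g=img.astype(int)
m=(np.hypot(w[...,0]-.535,w[...,1]+.30)<.05)&(abs(w[...,2]-.06)<.006)&(g.max(-1)-g.min(-1)<60)
n,l,st,_=cv2.connectedComponentsWithStats(m.astype(np.uint8)); k=1+st[1:,4].argmax()
r=rect(l==k,w,"spacer")
tool([r[0][0]/1000,r[0][1]/1000,.034],-28.2)
E
```

```text
spacer 564 [ 535.7 -302.6] [11.  39.8] 62.21 0.0594
t 1.7667 tcp [ 0.5341 -0.3023  0.1511] tilt [-6.e-04  1.e-04 -1.e+00] yaw -28.04 gap 0.04283822029565628 F [-0.32 -0.31  0.51]
shift [  1.6  -0.5 117.1] rz 0.003
```

View pics/w1.png

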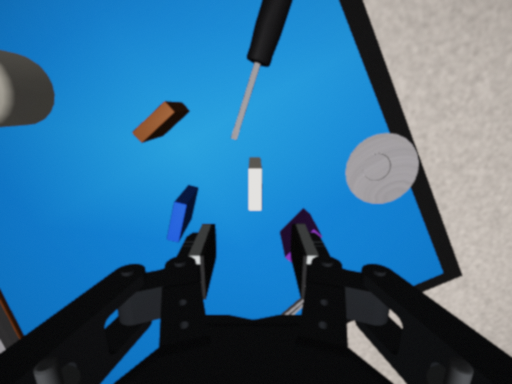

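The wrist view shows the white spacer's top at about (255,190), midway between the fingers at (205,260) and (300,260) and aligned with them. The purple look-alike at (298,240) is clear of the descent.

Request:
apply_moves:
  plan:
    - [1, 0, 30, 0, 0, 0, 0.5]
    - [1, 0, 60, 0, 0, 0, 0.5]
    - [1, 0, 90, 0, 0, 0, 0.5]
    - [1, 0, 117, 0, 0, 0, 0.5]
    - [1, 0, 117, 0, 0, 0, 0.5]
    - [1, 0, 117, 0, 0, 0, 0.5]
    - [1, 0, 117, 0, 0, 0, 1]
    - [1, 0, 117, 0, 0, 0, 1]
    - [1, 0, 117, 0, 0, 0, 1]
    - [1, 0, 117, 0, 0, 0, 1]
    - [1, 0, 117, 0, 0, 0, 1]
    - [1, 0, 117, 0, 0, 0, 1]

```text
t: 2.77
position: [0.536, -0.3038, 0.0366]
orientation: [0.001, 0.97, -0.243, 0.002]
contact_force: [-1.5, 0.6, 6.4]
finger_gap: 0.0111
grasp_force: 59.2
```

Run:
```python
from h import *
s=arm.get_state(); print(s["grasp_force"])
tool([.534,-.302,.15]); tool([.4915,.1084,.16],-17.8)
```

```text
59.1839075088501
t 2.7667 tcp [ 0.536  -0.3038  0.0366] tilt [ 3.4e-03  5.0e-04 -1.0e+00] yaw -28.13 gap 0.011138316073516398 F [-1.5   0.59  6.35]
shift [  -2.2   -0.6 -113.5] rz None
t 2.7667 tcp [ 0.536  -0.3038  0.0366] tilt [ 3.4e-03  5.0e-04 -1.0e+00] yaw -28.13 gap 0.011138316073516398 F [-1.5   0.59  6.35]
shift [-233.2 -342.4 -124.4] rz -0.18
```

Request:
apply_moves:
  plan:
    - [0, 0, -30, 0, 0, 0, 1]
    - [0, 0, -65, 0, 0, 0, 1]
    - [-15, -22, -95, 0, 0, -0.01, 1]
    - [-33, -49, -110, 0, 0, -0.03, 1]
    - [-53, -78, -110, 0, 0, -0.04, 1]
    - [-73, -107, -110, 0, 0, -0.06, 1]
    - [-93, -137, -110, 0, 0, -0.07, 1]
    - [-113, -166, -110, 0, 0, -0.09, 1]
    - [-133, -195, -110, 0, 0, -0.1, 1]
    - [-153, -225, -110, 0, 0, -0.12, 1]
    - [-173, -254, -110, 0, 0, -0.13, 1]
    - [-193, -283, -110, 0, 0, -0.15, 1]
    - [-213, -313, -110, 0, 0, -0.16, 1]
    - [-226, -332, -110, 0, 0, -0.18, 1]
    - [-233, -342, -110, 0, 0, -0.18, 1]
    - [-233, -342, -110, 0, 0, -0.18, 1]
    - [-233, -342, -110, 0, 0, -0.18, 1]

```text
t: 4.18
position: [0.4912, 0.1084, 0.1449]
orientation: [-0.0, 0.988, -0.155, 0.001]
contact_force: [0.9, -0.5, -0.5]
finger_gap: 0.0106
grasp_force: 58.6
```

Run:
```python
from h import *
img,w=cloud("wrist"); cv2.imwrite("pics/w2.png",cv2.resize(img,(768,576))[:,:,::-1]); np.save("w2.npy",w); cv2.imwrite("w2.png",img[:,:,::-1]); 
s=arm.get_state(); print(s["grasp_force"],s["finger_gap"]); tool([.4915,.1084,.046],-17.8)
for q in("slim_stop","panel","spacer"):
    for r in arm.place_of(q,"wrist"): print(q,np.round(r["at"],4),round(r["confidence"],2))
```

```text
58.614152669906616 0.01069371870525053
t 4.2333 tcp [0.4912 0.1078 0.1448] tilt [ 8.e-04 -1.e-04 -1.e+00] yaw -17.86 gap 0.01069371870525053 F [-0.27 -0.24 -0.56]
shift [-0.  -0.7 98.8] rz -0.001
slim_stop [0.4903 0.0957 0.0076] 0.59
slim_stop [0.5904 0.1791 0.0096] 0.26
panel [0.5361 0.1353 0.0265] 0.93
spacer [0.4839 0.1112 0.1055] 0.57
```

View pics/w2.png

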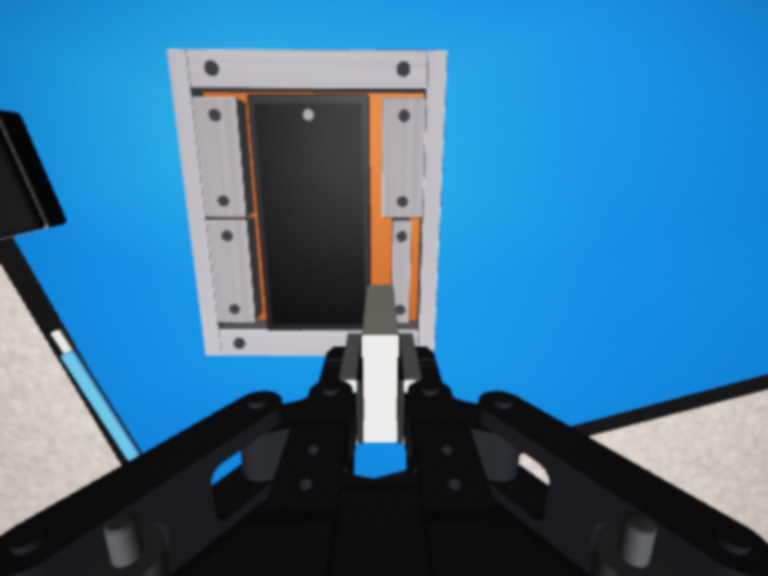

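The wrist view shows the held spacer (end face at about (378,310)) above the wide gap. The panel edge is at x≈370 and the slim stop is at x≈400. I'll measure the gap in the tool's y axis.

Run:
```python
from h import *
P=arm.camera_params("wrist"); s=arm.get_state(); T=R(s["orientation"]); C=np.array(P["position"]); Rc=R(P["rotation"])
def pt(u,v,z):
    d=Rc@np.array([(u-P["cx"])/P["fx"],-(v-P["cy"])/P["fy"],-1]); X=C+d*(z-C[2])/d[2]
    return T.T@(X-s["position"])*1000
g=cv2.imread("w2.png").astype(int)
for v in range(150,190,6):
    row=g[v]; orange=(row[:,2]-row[:,0]>60); u=np.where(orange[235:270])[0]+235
    a,b=u.min()-.5,u.max()+.5
    print(v,u.min(),u.max(),"panel",pt(a,v,.034)[:2].round(1),"stop",pt(b,v,.028)[:2].round(1))
for v in(192,200,210,220): print(v,[tuple(x) for x in g[v,238:272]][::1] if v==200 else "", )
w=np.load("w2.npy")
for v in (195,205,215):
    l=((w[v,225:290]-s["position"])@T*1000).round(1); print(v,[(225+i,*x) for i,x in enumerate(l) if x[2]<60])
```

```text
150 247 261 panel [34.3 -7.2] stop [33.4  6.9]
156 247 260 panel [28.7 -7.2] stop [27.7  6. ]
162 247 260 panel [23.  -7.3] stop [21.8  6.1]
168 247 260 panel [17.3 -7.3] stop [15.9  6.1]
174 247 260 panel [11.4 -7.4] stop [10.   6.2]
180 247 260 panel [ 5.5 -7.4] stop [3.9 6.2]
186 247 260 panel [-0.5 -7.4] stop [-2.2  6.2]
192 
200 [(np.int64(27), np.int64(26), np.int64(26)), (np.int64(28), np.int64(27), np.int64(26)), (np.int64(29), np.int64(27), np.int64(27)), (np.int64(28), np.int64(27), np.int64(27)), (np.int64(37), np.int64(37), np.int64(37)), (np.int64(58), np.int64(61), np.int64(62)), (np.int64(80), np.int64(85), np.int64(88)), (np.int64(88), np.int64(95), np.int64(97)), (np.int64(90), np.int64(96), np.int64(99)), (np.int64(89), np.int64(96), np.int64(99)), (np.int64(90), np.int64(97), np.int64(100)), (np.int64(90), np.int64(96), np.int64(99)), (np.int64(90), np.int64(97), np.int64(100)), (np.int64(89), np.int64(96), np.int64(99)), (np.int64(90), np.int64(97), np.int64(100)), (np.int64(89), np.int64(96), np.int64(99)), (np.int64(90), np.int64(97), np.int64(100)), (np.int64(9
[... 3737 characters left out ...]
2.1), np.float64(-12.8)), (254, np.float64(18.6), np.float64(-1.6), np.float64(-11.5)), (255, np.float64(19.5), np.float64(-1.1), np.float64(-13.6)), (256, np.float64(18.6), np.float64(-0.5), np.float64(-11.6)), (257, np.float64(18.9), np.float64(-0.0), np.float64(-12.1)), (258, np.float64(19.1), np.float64(0.5), np.float64(-12.6)), (259, np.float64(19.1), np.float64(1.0), np.float64(-12.8)), (260, np.float64(19.1), np.float64(1.5), np.float64(-12.7)), (261, np.float64(18.9), np.float64(2.0), np.float64(-12.3)), (262, np.float64(18.9), np.float64(2.6), np.float64(-12.2)), (263, np.float64(19.1), np.float64(3.0), np.float64(-12.8)), (264, np.float64(18.2), np.float64(3.7), np.float64(-10.6))]
```

Request:
apply_moves:
  plan:
    - [0, 1.2, 25, 0, 0, 0, 1]
    - [0, 1.2, 50, 0, 0, 0, 1]
    - [0, 1.2, 66, 0, 0, 0, 1]
    - [0, 1.2, 66, 0, 0, 0, 1]

```text
t: 4.72
position: [0.489, 0.1063, 0.0756]
orientation: [0.001, 0.988, -0.156, -0.002]
contact_force: [-0.3, 0.3, -1.5]
finger_gap: 0.0108
grasp_force: 58.6
```

Run:
```python
from h import *
img,w=cloud("wrist"); cv2.imwrite("pics/w3.png",cv2.resize(img[130:290,180:340],(640,640),interpolation=cv2.INTER_CUBIC)[:600,:,::-1])
cv2.imwrite("w3.png",img[:,:,::-1])
tool([.4915,.1084,.046],-17.8)
```

```text
t 4.7667 tcp [0.4899 0.1066 0.0773] tilt [-0.0026  0.0013 -1.    ] yaw -17.9 gap 0.010987673562472662 F [ 0.03  1.07 -0.33]
shift [ 1.  -2.3 31.3] rz -0.002
```

View pics/w3.png

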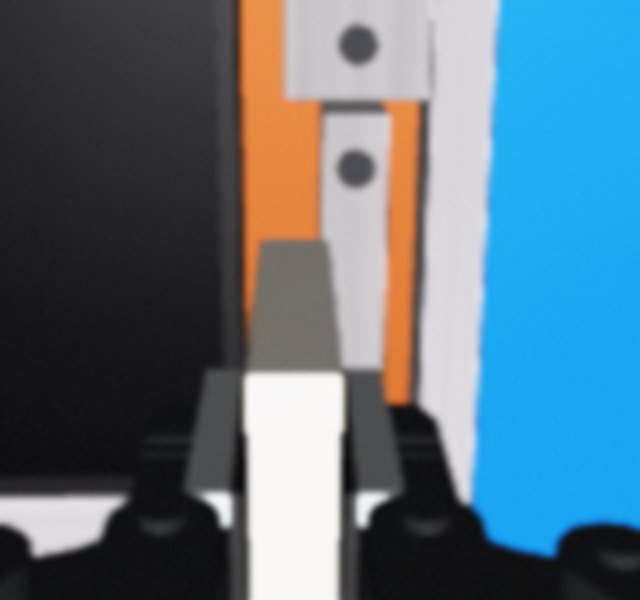

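The crop shows the spacer's foot at columns 260–328 and the gap from the panel edge (243) to the stop (320). The spacer looks a little too far right, so I'll quantify that.

Run:
```python
from h import *
img,w=cloud("wrist"); g=img.astype(int)
P=arm.camera_params("wrist"); s=arm.get_state(); T=R(s["orientation"]); C=np.array(P["position"]); Rc=R(P["rotation"])
print(s["position"])
def pt(u,v,z):
    d=Rc@np.array([(u-P["cx"])/P["fx"],-(v-P["cy"])/P["fy"],-1]); X=C+d*(z-C[2])/d[2]
    return T.T@(X-s["position"])*1000
gray=cv2.cvtColor(img,cv2.COLOR_RGB2GRAY).astype(float)
rb=(g[...,0]-g[...,2]).astype(float)
def cross(r,a,b,th):
    x=r[a:b]-th; i=np.where(x[:-1]*x[1:]<=0)[0]; return [round(a+k+x[k]/(x[k]-x[k+1]),2) for k in i]
for v in (160,166,172,178,184):
    c=cross(rb[v],236,266,70); print(v,c,[pt(c[0],v,.034)[1].round(2),pt(c[-1],v,.028)[1].round(2)])
for v in (192,196,202,208,214,220):
    print(v,rb[v,238:272:1].astype(int).tolist() if v==196 else "", )
    X=((w[v,236:276]-s["position"])@T)*1000; k=np.where((X[:,2]<60)&(abs(X[:,0]-19)<3))[0]
    if len(k): print(k.min()+236,k.max()+236,X[k.min()].round(1),X[k.max()].round(1))
```

```text
[0.49071145 0.10679227 0.07849148]
160 [np.float64(240.56), np.float64(260.48)] [np.float64(-9.77), np.float64(4.22)]
166 [np.float64(240.61), np.float64(260.39)] [np.float64(-9.79), np.float64(4.18)]
172 [np.float64(240.67), np.float64(260.39)] [np.float64(-9.81), np.float64(4.21)]
178 [np.float64(240.98), np.float64(260.38)] [np.float64(-9.65), np.float64(4.24)]
184 [np.float64(241.02), np.float64(260.41)] [np.float64(-9.68), np.float64(4.29)]
192 
245 262 [18.2 -5.9 30.1] [18.1  5.3 30.3]
196 [0, 0, 4, 53, 119, 127, 77, 25, 11, 10, 11, 9, 10, 10, 9, 10, 10, 10, 10, 9, 11, 10, 10, 9, 6, 2, 2, 1, 0, 1, 1, 1, 1, 1]
245 262 [18.4 -5.7 21.1] [18.1  5.  21.8]
202 
244 263 [18.1 -6.  10.6] [18.   5.2 11. ]
208 
243 264 [17.7 -6.3  1.8] [17.9  5.4  1.1]
214 
243 264 [18.3 -5.9 -8.6] [18.1  5.1 -8.1]
220 
242 265 [ 18.4  -6.1 -16.7] [ 18.3   5.2 -16.4]
```

Request:
apply_moves:
  plan:
    - [0, -1.6, 2, 0, 0, 0, 1]
    - [0, -1.6, 4, 0, 0, 0, 1]
    - [0, -1.6, 4, 0, 0, 0, 1]
    - [0, -1.6, 4, 0, 0, 0, 1]

```text
t: 5.15
position: [0.4913, 0.1089, 0.0748]
orientation: [-0.0, 0.988, -0.155, 0.0]
contact_force: [-0.0, 0.2, -0.0]
finger_gap: 0.0113
grasp_force: 58.6
```

```bash
cat > gap.py <<'E'
from h import *
P=arm.camera_params("wrist"); s=arm.get_state(); T=R(s["orientation"]); C=np.array(P["position"]); Rc=R(P["rotation"])
img,d=arm.capture("wrist"); g=img.astype(int); rb=(g[...,0]-g[...,2]).astype(float)
def y(u,v,z):
    r=Rc@np.array([(u-P["cx"])/P["fx"],-(v-P["cy"])/P["fy"],-1]); return (T.T@(C+r*(z-C[2])/r[2]-s["position"]))[1]*1000
def cross(r,a,b,th):
    x=r[a:b]-th; i=np.where(x[:-1]*x[1:]<=0)[0]; return [round(float(a+k+x[k]/(x[k]-x[k+1])),2) for k in i]
print(s["position"])
for v in (160,170,180):
    c=cross(rb[v],232,270,65); a,b=y(c[0],v,.034),y(c[-1],v,.028); print(v,c,round(a,2),round(b,2),"gap mid",round((a+b)/2,2))
for v in range(184,216,4):
    k=np.where((d[v,230:280]<d[v,253]+.004))[0]+230; print(v,k.min(),k.max(),d[v,253].round(3),"spacer mid y",round(y((k.min()+k.max())/2,v,s["position"][2]-.02),2))
E
python3 gap.py
```

```text
[0.49128905 0.10894012 0.07480644]
160 [244.27, 264.6] -7.07 7.02 gap mid -0.03
170 [244.28, 264.24] -7.13 6.84 gap mid -0.15
180 [244.58, 264.15] -6.99 6.86 gap mid -0.07
184 230 279 0.217 spacer mid y -0.21
188 230 279 0.22 spacer mid y -0.21
192 245 262 0.178 spacer mid y -0.83
196 245 269 0.17 spacer mid y 1.36
200 244 263 0.163 spacer mid y -0.83
204 244 263 0.157 spacer mid y -0.83
208 243 264 0.15 spacer mid y -0.83
212 237 264 0.145 spacer mid y -2.75
```

Request:
apply_moves:
  plan:
    - [0, 0.7, 0, 0, 0, 0, 1]
    - [0, 0.7, 3, 0, 0, 0, 1]
    - [0, 0.7, 6, 0, 0, 0, 1]
    - [0, 0.7, 9, 0, 0, 0, 1]
    - [0, 0.7, 12, 0, 0, 0, 1]
    - [0, 0.7, 12, 0, 0, 0, 1]

```text
t: 5.7
position: [0.4905, 0.1082, 0.0616]
orientation: [0.0, 0.988, -0.155, -0.001]
contact_force: [-0.4, 0.4, -0.9]
finger_gap: 0.0109
grasp_force: 58.6
```

```bash
python3 gap.py
```

```text
[0.49045559 0.10818469 0.06156708]
160 [242.11, 262.48] -8.0 5.06 gap mid -1.47
170 [242.2, 263.59] -8.02 5.86 gap mid -1.08
180 [242.22, 263.48] -8.08 5.85 gap mid -1.11
184 230 279 0.204 spacer mid y -0.21
188 230 279 0.204 spacer mid y -0.21
192 230 262 0.178 spacer mid y -5.51
196 245 262 0.17 spacer mid y -0.83
200 244 263 0.162 spacer mid y -0.83
204 244 263 0.156 spacer mid y -0.83
208 243 264 0.15 spacer mid y -0.83
212 243 264 0.143 spacer mid y -0.83
```

Request:
apply_moves:
  plan:
    - [0, 0, 3, 0, 0, 0, 1]
    - [0, 0, 6, 0, 0, 0, 1]
    - [0, 0, 9, 0, 0, 0, 1]
    - [0, 0, 12, 0, 0, 0, 1]
    - [0, 0, 14, 0, 0, 0, 1]
    - [0, 0, 15, 0, 0, 0, 1]
    - [0, 0, 15, 0, 0, 0, 1]

```text
t: 6.33
position: [0.4907, 0.1082, 0.047]
orientation: [0.0, 0.988, -0.155, -0.0]
contact_force: [0.4, -0.6, -0.9]
finger_gap: 0.0109
grasp_force: 58.6
```

Request:
apply_moves:
  plan:
    - [0, 0, 1, 0, 0, 0, 1]
    - [0, 0, 2, 0, 0, 0, 1]
    - [0, 0, 2.5, 0, 0, 0, 1]
    - [0, 0, 2.5, 0, 0, 0, 1]

```text
t: 6.67
position: [0.4908, 0.1082, 0.0447]
orientation: [0.0, 0.988, -0.155, -0.0]
contact_force: [0.6, -0.3, 0.1]
finger_gap: 0.0106
grasp_force: 58.6
```

Request:
apply_moves:
  plan:
    - [0, 0, 0.7, 0, 0, 0, 1]
    - [0, 0, 1.4, 0, 0, 0, 1]
    - [0, 0, 1.4, 0, 0, 0, 1]

```text
t: 6.92
position: [0.491, 0.1083, 0.0445]
orientation: [-0.0, 0.988, -0.155, 0.0]
contact_force: [-6.3, -0.9, 17.2]
finger_gap: 0.0105
grasp_force: 61.2
```

Request:
apply_moves:
  plan:
    - [0, 0, -1, 0, 0, 0, 1]
    - [0, 0, -1, 0, 0, 0, 0.7]
    - [0, 0, -1, 0, 0, 0, 0.7]
    - [0, 0, -1, 0, 0, 0, 0.6]
    - [0, 0, -1, 0, 0, 0, 0.6]
    - [0, 0, -20, 0, 0, 0, 0.6]
    - [0, 0, -50, 0, 0, 0, 0.6]
    - [0, 0, -80, 0, 0, 0, 0.6]
    - [0, 0, -80, 0, 0, 0, 0.6]
    - [0, 0, -80, 0, 0, 0, 0.6]

```text
t: 7.75
position: [0.4916, 0.1083, 0.1245]
orientation: [-0.0, 0.988, -0.155, 0.001]
contact_force: [0.4, -0.2, -0.5]
finger_gap: 0.0341
grasp_force: 0.0
```

Run:
```python
from h import *
img,w=cloud("wrist"); cv2.imwrite("pics/w4.png",cv2.resize(img,(768,576))[:,:,::-1])
g=img.astype(int)
m=(np.hypot(w[...,0]-.4915,w[...,1]-.1084)<.05)&(w[...,2]>.05)&(w[...,2]<.08)&(g.min(-1)>150)
r=rect(m,w,"spacer")
m=(np.hypot(w[...,0]-.537,w[...,1]-.136)<.09)&(abs(w[...,2]-.034)<.006)&(g.max(-1)<70)
n,l,st,_=cv2.connectedComponentsWithStats(m.astype(np.uint8)); k=1+st[1:,4].argmax(); rect(l==k,w,"panel")
tool([.5365,.1365,.10],-17.9)
```

```text
spacer 727 [490.8 109.1] [11.2 39.8] 72.15 0.0675
panel 12362 [538.6 137.4] [ 69.4 143.9] 72.2 0.0339
t 7.8 tcp [0.4908 0.1082 0.1233] tilt [ 4.e-04 -2.e-04 -1.e+00] yaw -17.83 gap 0.033887801980654685 F [-0.13  0.31 -0.3 ]
shift [ 34.8 -40.9  23.4] rz 0.001
```

View pics/w4.png

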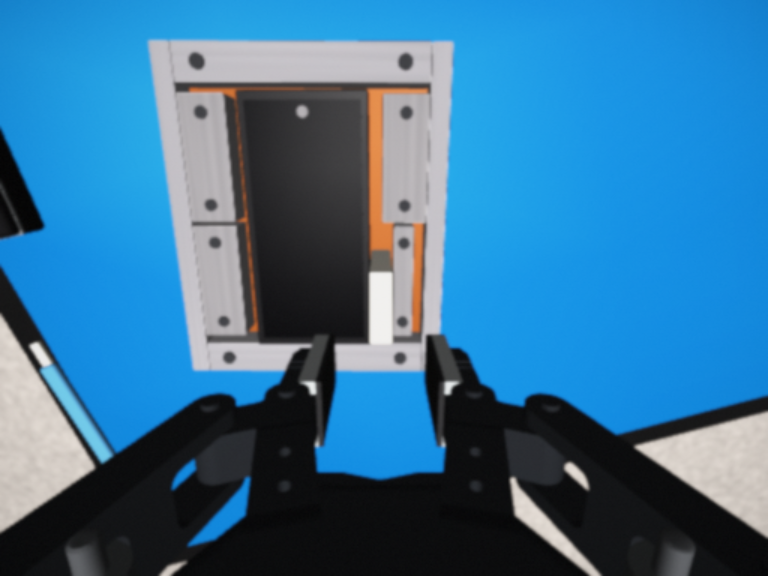

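The picture shows the spacer standing in the wide gap at (380,300), clear of the open fingers. Its top measures 67.5 mm, so it is fully down, and the panel is still proud. Next I'll turn the gripper a quarter turn to keep the fingers away from the spacer and press the panel's centre with them shut.

Request:
apply_moves:
  plan:
    - [9, -10, 0, 0, 0, -0.12, 1]
    - [18, -21, 0, 0, 0, -0.24, 1]
    - [27, -31, 0, 0, 0, -0.36, 1]
    - [35, -41, 0, 0, 0, -0.48, 1]
    - [35, -41, 0, 0, 0, -0.6, 1]
    - [35, -41, 0, 0, 0, -0.72, 1]
    - [35, -41, 0, 0, 0, -0.84, 1]
    - [35, -41, 0, 0, 0, -0.96, 1]
    - [35, -41, 0, 0, 0, -1.08, 1]
    - [35, -41, 0, 0, 0, -1.2, 1]
    - [35, -41, 10, 0, 0, -1.32, 1]
    - [35, -41, 20, 0, 0, -1.44, 1]
    - [35, -41, 30, 0, 0, -1.57, 1]
    - [35, -41, 40, 0, 0, -1.57, 1]
    - [35, -41, 60, 0, 0, -1.57, 1]
    - [35, -41, 70, 0, 0, -1.57, 1]
    - [35, -41, 80, 0, 0, -1.57, 1]
    - [35, -41, 80, 0, 0, -1.57, 1]
    - [35, -41, 80, 0, 0, -1.57, 1]

```text
t: 9.38
position: [0.5365, 0.1365, 0.043]
orientation: [-0.0, 0.809, 0.588, -0.0]
contact_force: [-0.3, 0.5, -0.5]
finger_gap: 0.0002
grasp_force: 0.0
```

Run:
```python
from h import *
tool([.5375,.137,.034],72.1)
img,w=cloud("side"); g=img.astype(int)
m=(np.hypot(w[...,0]-.4915,w[...,1]-.1084)<.05)&(w[...,2]>.06)&(w[...,2]<.075)&(g.min(-1)>120)
if m.sum()>4: rect(m,w,"spacer")
```

```text
t 9.3833 tcp [0.5365 0.1365 0.043 ] tilt [-5.e-04 -9.e-04 -1.e+00] yaw 72.06 gap 0.00020792019733028363 F [-0.33  0.53 -0.47]
shift [0.8 0.8 9. ] rz -0.001
spacer 34 [489.3 106.5] [14.5 39.9] 74.91 0.0669
```

Request:
apply_moves:
  plan:
    - [0.5, 0.5, 2, 0, 0, 0, 1]
    - [0.5, 0.5, 4, 0, 0, 0, 1]
    - [0.5, 0.5, 6, 0, 0, 0, 1]
    - [0.5, 0.5, 8, 0, 0, 0, 1]
    - [0.5, 0.5, 9, 0, 0, 0, 1]
    - [0.5, 0.5, 10, 0, 0, 0, 1]
    - [0.5, 0.5, 11, 0, 0, 0, 1]
    - [0.5, 0.5, 12, 0, 0, 0, 1]
    - [0.5, 0.5, 13, 0, 0, 0, 1]
    - [0.5, 0.5, 13, 0, 0, 0, 1]

```text
t: 10.27
position: [0.5373, 0.1369, 0.0304]
orientation: [-0.0, 0.808, 0.589, -0.0]
contact_force: [-2.6, -1.0, 4.6]
finger_gap: -0.0001
grasp_force: 2.5
```

Request:
apply_moves:
  plan:
    - [0, 0, 0.5, 0, 0, 0, 1]
    - [0, 0, 1, 0, 0, 0, 1]
    - [0, 0, 1.5, 0, 0, 0, 1]
    - [0, 0, 2, 0, 0, 0, 1]
    - [0, 0, 2, 0, 0, 0, 1]
    - [0, 0, 2, 0, 0, 0, 1]

```text
t: 10.77
position: [0.5373, 0.1369, 0.0286]
orientation: [-0.0, 0.808, 0.589, -0.0]
contact_force: [-2.4, -0.7, 7.0]
finger_gap: -0.0002
grasp_force: 3.4
```

Request:
apply_moves:
  plan:
    - [0, 0, 0.4, 0, 0, 0, 1]
    - [0, 0, 0.8, 0, 0, 0, 1]
    - [0, 0, 0.8, 0, 0, 0, 1]
    - [0, 0, 0.8, 0, 0, 0, 1]

```text
t: 11.1
position: [0.5374, 0.1369, 0.0281]
orientation: [0.0, 0.808, 0.589, 0.0]
contact_force: [-3.3, -0.8, 10.3]
finger_gap: -0.0002
grasp_force: 4.7
```

Request:
apply_moves:
  plan:
    - [0, 0, 0.3, 0, 0, 0, 1]
    - [0, 0, 0.6, 0, 0, 0, 1]
    - [0, 0, 0.6, 0, 0, 0, 1]
    - [0, 0, 0.6, 0, 0, 0, 1]

```text
t: 11.43
position: [0.5374, 0.1369, 0.028]
orientation: [0.0, 0.808, 0.589, 0.0]
contact_force: [-6.7, -1.9, 15.9]
finger_gap: 0.0002
grasp_force: 8.3
```

Run:
```python
from h import *
for c in("top","wrist"):
    img,w=cloud(c); g=img.astype(int)
    if c=="wrist": cv2.imwrite("pics/w5.png",cv2.resize(img,(768,576))[:,:,::-1])
    m=(np.hypot(w[...,0]-.4915,w[...,1]-.1084)<.05)&(w[...,2]>.06)&(w[...,2]<.08)&(g.min(-1)>120)
    if m.sum()>4: rect(m,w,"spacer")
    ex=np.array([.952,-.307]); X=(w[...,:2]-[.5388,.1377])@np.array([[.952,.307],[-.307,.952]])
    pm=(abs(X[...,0])<65)&(g.max(-1)<70)&(abs(w[...,2]-.028)<.008)
    for a,b in((-.065,-.04),(-.04,-.02),(.02,.04),(.04,.065)):
        q=pm&(X[...,0]>a)&(X[...,0]<b)&(abs(X[...,1])<.03)
        f=(X[...,0]>a)&(X[...,0]<b)&(abs(X[...,1]-.075)<.003)&(abs(w[...,2]-.028)<.008)
        if q.sum(): print(c,a,q.sum(),w[q][:,2].mean().round(4),"fence",w[f][:,2].mean().round(4))
s=arm.get_state(); print(s["contact_force"],s["position"])
```

```text
top 0.02 20 0.0301 fence nan
top 0.04 75 0.0293 fence 0.029
spacer 6 [533.  128.1] [1.7 0. ] 71.63 0.0762
wrist -0.065 3592 0.0279 fence 0.0275
wrist -0.04 2720 0.0279 fence 0.0275
wrist 0.02 2711 0.0279 fence 0.0276
wrist 0.04 3522 0.0279 fence 0.0276
[-6.49686924 -1.14062143 16.25574888] [0.53735547 0.13689528 0.02795746]<stdin>:12: RuntimeWarning: Mean of empty slice.
  ret = ret.dtype.type(ret / rcount)
```

View pics/w5.png

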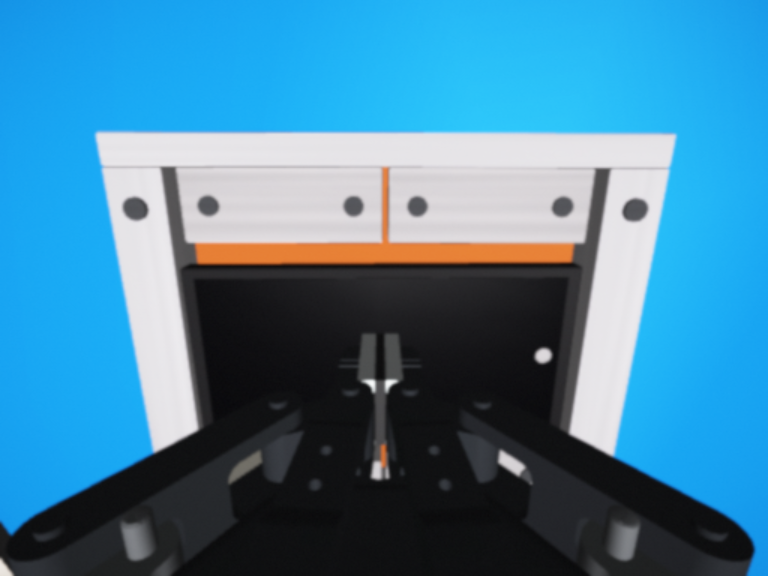

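The wrist view shows the panel flush with the fence (27.9 against 27.6 mm) and level, held by the shut fingertips at (380,360) with about 16 N. I'll check the spacer once more from the side camera, then hand in.

Run:
```python
from h import *
img,w=cloud("side"); g=img.astype(int)
m=(np.hypot(w[...,0]-.4915,w[...,1]-.1084)<.04)&(w[...,2]>.06)&(w[...,2]<.075)&(g.min(-1)>120)
ok=False
if m.sum()>4:
    r=rect(m,w,"spacer"); ok=np.hypot(r[0][0]-491,r[0][1]-108)<8
s=arm.get_state(); print(s["contact_force"],s["position"],ok)
if ok: print(arm.hand_in())
```

```text
spacer 34 [489.9 108.1] [14.5 39.6] 63.4 0.0673
[-6.48448058 -1.75690487 16.78334401] [0.53740161 0.13685498 0.02799263] True
the job is handed in; nothing more can be done
None
```

The job is handed in (no verdict was returned): the white spacer stands fully down in the wide gap, released, and the shut fingertips hold the panel flush and level with about 17 N.

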